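# Clamp pasted boards in a turnbuckle press

## Robot

A 7-joint arm with a two-finger parallel gripper is mounted at the origin on the work surface. World frame = base frame: x ahead of the robot, y to its left, z up, the work surface at z = 0. Lengths are in mm, angles in degrees, forces in N, time in s.
With the tool pointing down it reaches from about 350 to 900 mm from the base axis. Payload 19.9 kg.
Tool frame: the origin (TCP) lies midway between the tips of the shut fingers; the grasp point (between the pads) lies 19 mm behind it; y points along the fingers, x is the direction in which the jaws open and shut, and the axes are right-handed (so a half turn about y gives the same grasp; the last joint's range is limited). The gripper opens to 94 mm and grips with 3 to 60 N. Pads are 16 mm wide; open, the fingers measure 119 mm over their backs; the gripper's body (75 mm by 177 mm) begins 78 mm behind the grasp point.
Start: joints at [70.388, 23.915, -0.59, 92.452, 0.269, 63.638, -3.037], TCP at [185.171, -596.917, 205.425] pointing down, gripper open.
Joint ranges: [-161.28, 161.28], [-22.2, 115.67], [-73.04, 71.86], [3.21, 147.25], [-68.34, 248.33], [10.77, 114.83], [-161.83, 161.83]. Speed limits (degrees/s): [108.29, 108.29, 136.94, 136.94, 172.46, 172.46, 172.46].

## Interface

Orientations are given as [roll, pitch, yaw] about the fixed x, y, z axes, in that order (R = Rz(yaw) Ry(pitch) Rx(roll)).
In Python, from station import env, snapshot, order, nets gives the robot as it stands.
- The arm moves only by the tool arm_command, never from a script. Its argument "deltas" is a list of rows, each an object with "delta_pos": the shift along the world's x, y, z in mm, a list of three; "twist": the turn about the world's z in degrees. In form: [{"delta_pos": [tx, ty, tz], "twist": twist}, ...]. A call has 1 to 10 rows; each row shifts and turns the pose as measured when the row begins; what a row does not reach is not made up. A row lasts 1/10 s, in which the tool goes at most 50 mm and 8.59 degrees, less where a joint would pass 70% of its speed; a pose out of reach is approached as far as the arm can. A call is refused whole if a number of a shift passes 50 or a number of a turn 8.59, either way. A call with a gripper value outside its range is refused whole. "grip" is the gripper's target within -1 to 1 (fully open at 1, half-way at 0, shut at -1), set as the call begins (left out, the last holds). The fingers move at their own pace and stop on an object; "newtons" is the grip in N (left out, the last holds). Time passes only in rows, so rows that do not move let the fingers close. It gives the time, the measured TCP pose, the force and the opening at its end, in the units of the state.
- env.get_obs(): the state, without advancing time (a new reading comes with each control period).
- snapshot(name): name is "side" or "top"; returns a dict with "img" (480x640x3 uint8, red, green, blue), "depth" (480x640 float32, mm along the optical axis (not along the pixel's ray), 0 where there is no reading), "K" (3x3 intrinsics, pixels), "position" and "orientation" of the camera in the world. Camera axes: x right, y down, z forward; pixel columns grow to the right and rows downward; lengths in mm; the calibration is good to about 2 mm. A picture is of the moment at which its call begins.
- order.sign_off(): hands the job in, once; it reports no verdict.
Trained networks look in a picture, given as the dict that the camera call returned (one of the last four; its "shot" number tells which), for a name from the list of things; names that differ only in an ending like _2 or _b are one class to them, and where a whole thing is asked for, a point or a joint stands for the part that bears it (a point fixed in the world has none). Each returns a list of dicts, best first, with "p" (0 to 1); they miss things now and then, are a little off and sometimes report something else, mostly with a low value. They report only what shows in the picture. A call takes as long as a camera call.
- nets.boxes_of(picture, target): "location" ([row, column] in pixels, amid what is visible of it).
- nets.silhouettes(picture, target): "region" (480x640 bool, what is visible of it) and "location" ([row, column] in pixels, amid what is visible of it).
The state is a dict: "time": time; "joint_pos": joint angles; "qvel": joint speeds; "joint_torque": joint torques, N m; "tool_pos": TCP position; "tcp_rot": TCP orientation; "ft_force": force on the tool from outside, world axes, zero at the start; "torque": the same for the moment, N m; "finger_gap": finger opening in mm.
Only numpy, scipy, OpenCV 4.12 (cv2) and the standard library are available. Lean on these libraries where they do the work, as an engineer would, in place of code of your own. Each camera call takes 0.05 s, during which the arm holds its last target. There are 200 camera calls.

## Task

Stand the pasted stack of grey boards upright on the bed of the small press, centred between its two cheeks, and let go of it. Then turn the turnbuckle so that both cheeks draw in together and clamp the stack firmly, feeling for the effort to rise; do not overtighten, or the boards are crushed. Leave the paste jar, the brush and the bone folder where they are.

Things in the scene. Friction and masses are not known exactly. Their poses are not given: they have to be found in the camera images.
- boards: stack of nine pasted grey boards, one rigid block 110 mm long (its x) x 36 mm thick (its y) x 120 mm high (its z), 0.25 to 0.5 kg, standing on its long narrow edge. Origin: centre of its underside
- press: wooden clamping press, fixed. Bed 240 (x) x 270 (y) x 16 mm; origin at the centre of its underside; x runs from the turnbuckle to the cheeks, away from the robot; the cheeks move along y. The stack belongs upright on the bed (its origin 16 mm above the press's), centre at x = +55 mm, y = 0 (midway between the cheek origins), its length along the press's x
- cheek_l: cheek at +y: beech block 120 (x) x 42 (y) x 68 mm high, top 86 mm above the table, slides along y. Origin: on the bed, middle of its wooden inner face. A cork facing stands 4 to 8 mm proud of that face (worn, cannot be measured) and gives 1 to 2 mm when clamped. A steel strap and lug reach forward to the turnbuckle, 105 mm high
- cheek_r: the cheek at -y, its mirror image
- turnbuckle_mid (a point): centre of the turnbuckle, on its axis (along the press's y), 90 mm in front (-x) of the press origin, 85 mm above the table. Steel body 76 mm long, 34 mm thick at the hub, with four round steel bars 10 mm thick at 90 degrees in one plane square to the axis, rounded ends 65 mm from the axis. Push a bar's outer part to turn it
- turnbuckle (a joint): turn of the turnbuckle, rad. At 0 and every quarter turn one bar points straight up. It grows, and tightens, as the upper bar goes away from the robot, towards the cheeks (+x of the press). Each rad brings each cheek in by 2 mm. It stays where it is left
- paste_jar: white paste jar, 84 mm across, 115 mm high; leave alone. Origin: centre of its underside
- brush: paste brush about 200 mm long lying on the table; leave alone. Origin: under its middle
- folder: bone folder, 140 x 24 x 6 mm, lying on the table; leave alone. Origin: centre of its underside
- bar_end (a point): outer end of the bar that points up at joint 0, 65 mm from the axis. Effort to turn: a steady drag of 0.55 N m (11 N on a bar 50 mm from the axis); once both facings bear on the stack it rises by about 0.45 N m per rad. Well clamped: 0.8 to 1.0 N m (16 to 20 N at 50 mm); above about 1.2 N m (24 N) the boards are crushed

How it is judged:
By the outcome, as a careful person would: the job done as asked, in the order asked, and still so for the second after the job is handed in, with the robot touching nothing.
It also fails if it takes over 72 s, if anything falls off the work surface, if the arm or the gripper's body presses on something with over 40 N, if the wrist force passes 120 N, or if a joint passes its speed limit or range.

## Working session

There is one attempt and no reset: what is moved stays moved. The work goes in short steps, Python scripts to look and compute and a tool call to move; the robot and the scene stay as the last step left them, time stands still between calls to the robot, and variables do not carry over. Pictures are saved under pics/ and viewed, about 8 in all and at most 12, crops included, and the job is handed in when it is done.

Besides the shell and the picture viewer there is one more tool, called after "Call:" as name(argument=value, ...) on one line, values as JSON. arm_command: Moves the arm, as the interface text tells. Its arguments: {"type":"object","properties":{"deltas":{"type":"array","items":{"type":"object","properties":{"delta_pos":{"type":"array","items":{"type":"number"}},"twist":{"type":"number"}}}},"grip":{"type":"number"},"newtons":{"type":"number"}},"required":["deltas"]}

```bash
ls; mkdir -p pics
cat > h.py <<'E'
import numpy as np, cv2
from scipy.spatial.transform import Rotation as R
from station import env, snapshot, order, nets
def cloud(s):
    d=s["depth"];K=np.array(s["K"]);v,u=np.mgrid[:480,:640]
    p=np.stack([(u-K[0,2])/K[0,0]*d,(v-K[1,2])/K[1,1]*d,d],-1)
    o=np.array(s["orientation"])
    M=o if o.shape==(3,3) else (R.from_euler('xyz',o,degrees=True).as_matrix() if o.size==3 else None)
    P=p@M.T+np.array(s["position"]);P[d==0]=np.nan
    return P
E
python3 - <<'E'
from h import *
o=env.get_obs();print({k:np.round(v,2) for k,v in o.items()})
ims=[]
for n in("side","top"):
    s=snapshot(n);P=cloud(s);print(n,s["position"],s["orientation"],s["K"])
    im=s["img"][:,:,::-1].copy()
    for t in("boards","press","cheek_l","cheek_r","turnbuckle","paste_jar","brush","folder"):
        r=nets.silhouettes(s,t)
        for q in r[:2]:
            m=q["region"];pp=P[m];pp=pp[~np.isnan(pp[:,0])]
            if len(pp)==0: continue
            print(n,t,round(q["p"],2),np.round(q["location"]),m.sum(),np.round(np.percentile(pp,[2,50,98],axis=0)).tolist())
    cv2.imwrite(f"pics/{n}0.png",im)
E
```

```text
pics
{'time': np.float64(0.0), 'joint_pos': array([70.39, 23.95, -0.59, 92.49,  0.27, 63.64, -3.04]), 'qvel': array([-0.01, -0.07, -0.04, -0.08,  0.04, -0.01,  0.01]), 'joint_torque': array([-0.000e+00, -8.513e+01,  6.400e-01, -4.260e+01, -5.000e-02,
        2.000e-02,  0.000e+00]), 'tool_pos': array([ 185.05, -596.58,  204.82]), 'tcp_rot': array([-9.001e+01,  7.000e-02, -7.277e+01]), 'ft_force': array([-0.44, -0.29,  1.01]), 'torque': array([-0.01, -0.02,  0.05]), 'finger_gap': np.float64(94.01)}
side [ 486.32877982 -614.34247045  950.44824895] [-141.63408399   -0.50157556   -5.47447482] [[477.48503383   0.         322.51679761]
 [  0.         477.48503383 243.34530284]
 [  0.           0.           1.        ]]
side boards 0.82 [410. 338.] 2536 [[490.0, -341.0, 5.0], [543.0, -333.0, 116.0], [596.0, -299.0, 121.0]]
side press 0.84 [272. 349.] 9843 [[500.0, -94.0, 10.0], [619.0, -13.0, 44.0], [732.0, 135.0, 103.0]]
side cheek_l 0.97 [279. 362.] 2620 [[509.0, -51.0, 22.0], [640.0, -27.0, 82.0], [723.0, 15.0, 103.0]]
side cheek_l 0.59 [234. 366.] 2398 [[536.0, 53.0, 24.0], [662.0, 83.0
[... 1365 characters left out ...]
 cheek_l 0.59 [202. 295.] 1271 [[539.0, 58.0, 21.0], [667.0, 96.0, 86.0], [741.0, 145.0, 106.0]]
top cheek_r 0.64 [211. 339.] 1121 [[511.0, -44.0, 55.0], [650.0, -14.0, 86.0], [721.0, 15.0, 106.0]]
top cheek_r 0.59 [202. 295.] 1271 [[539.0, 58.0, 21.0], [667.0, 96.0, 86.0], [741.0, 145.0, 106.0]]
top turnbuckle 0.65 [251. 309.] 460 [[485.0, 28.0, 14.0], [534.0, 62.0, 95.0], [589.0, 96.0, 143.0]]
top paste_jar 0.87 [322. 188.] 1077 [[312.0, 342.0, 14.0], [350.0, 370.0, 113.0], [386.0, 415.0, 119.0]]
top brush 0.63 [184. 402.] 806 [[665.0, -233.0, 0.0], [733.0, -197.0, 18.0], [847.0, -161.0, 23.0]]
top folder 0.78 [323. 249.] 438 [[312.0, 158.0, 1.0], [339.0, 221.0, 6.0], [365.0, 283.0, 11.0]]
```

```bash
cat > fit.py <<'E'
from h import *
def rect(P,m,lo,hi):
    pts=P[m&(P[...,2]>lo)&(P[...,2]<hi)]
    return cv2.minAreaRect(pts[:,:2].astype(np.float32)),len(pts)
E
python3 - <<'E'
from fit import *
a=[]
for n in("side","top"):
    s=snapshot(n);P=cloud(s)
    for t,lo,hi in(("boards",113,126),("cheek_l",80,92),("press",10,21)):
        for q in nets.silhouettes(s,t)[:2]:
            if q["p"]<.4: continue
            (c,wh,an),k=rect(P,q["region"],lo,hi);print(n,t,np.round(c,1),np.round(wh,1),round(an,1),k)
    if n=="top":
        q=nets.silhouettes(s,"turnbuckle")[0]["region"]
        for lo,hi in((60,75),(75,95),(95,112),(112,135),(135,160)):
            pp=P[q&(P[...,2]>lo)&(P[...,2]<hi)];print(lo,len(pp),np.round(np.nanmean(pp,0),1) if len(pp) else 0)
    im=s["img"][:,:,::-1];a.append(im[120:480,150:550])
cv2.imwrite("pics/both.png",np.hstack(a))
E
```

```text
side boards [ 544.  -318.9] [ 37.7 109.5] 84.9 1304
side cheek_l [616.9 -11.7] [ 62.3 224.5] 84.0 1298
side cheek_l [637.1  96.2] [ 61.3 222.5] 81.2 1103
side press [623.7  44.7] [271.5 239. ] 79.6 4082
top boards [ 542.9 -317.8] [ 38.5 109.9] 85.2 612
top cheek_l [636.5 105.2] [ 78.5 220.6] 82.6 1018
top cheek_l [0. 0.] [0. 0.] 0.0 0
top press [623.5  47.4] [270.  240.4] 79.8 5096
60 14 [579.9  54.8  71.6]
75 104 [540.3  55.7  86.8]
95 175 [526.5  61.6  99.3]
112 14 [542.2  61.1 123.9]
135 15 [550.2  60.1 143.8]
```

View pics/both.png

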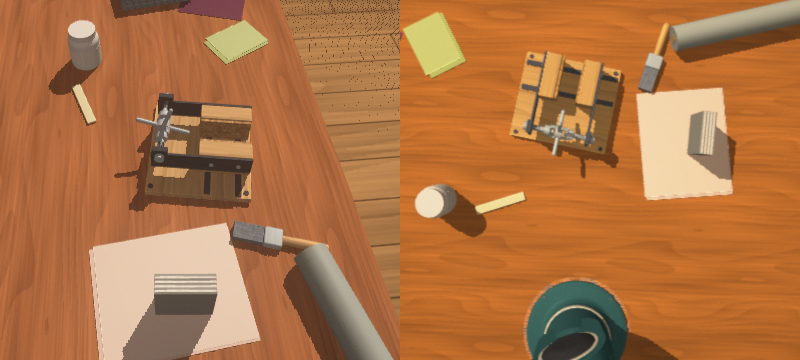

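Call:
arm_command(deltas=[{"delta_pos": [36,28,0],"twist": -2.2},{"delta_pos": [36,28,0],"twist": -2.2},{"delta_pos": [36,28,0],"twist": -2.2},{"delta_pos": [36,28,0],"twist": -2.2},{"delta_pos": [36,28,0],"twist": -2.2},{"delta_pos": [36,28,0],"twist": -2.2},{"delta_pos": [36,28,0],"twist": -2.2},{"delta_pos": [36,28,0],"twist": -2.2},{"delta_pos": [36,28,0],"twist": -2.2},{"delta_pos": [36,28,0],"twist": -2.2}], grip=1, newtons=40)

```text
time: 2.35
tool_pos: [550.3, -309.0, 206.4]
tcp_rot: [-90.1, -0.1, -96.3]
ft_force: [0.0, -0.7, -0.3]
finger_gap: 94.3
```

Run:
```python
from fit import *
import warnings
s=snapshot("top");P=cloud(s)
c=np.array([623.6,46]);a=np.radians(-10.3);ex=np.array([np.cos(a),np.sin(a)]);ey=np.array([-ex[1],ex[0]])
for n in("side","top"):
    s=snapshot(n);P=cloud(s);q=P[...,:2]-c;X=q@ex;Y=q@ey
    m=(X>10)&(X<100)&(abs(Y)<140)&(P[...,2]>78)&(P[...,2]<95)
    for sg in(1,-1):
        mm=m&(Y*sg>0);print(n,sg,np.round(np.percentile(Y[mm],[1,3,10,50,90,97,99]),1),np.round(np.median(P[mm][:,2]),1))
print(env.get_obs()["tool_pos"],env.get_obs()["tcp_rot"])
```

```text
Traceback (most recent call last):
IndexError: index -1 is out of bounds for axis 0 with size 0
```

Call:
arm_command(deltas=[{"delta_pos": [-7,-9.5,-20],"twist": 1.3},{"delta_pos": [0,0,-10]},{"delta_pos": [0,0,0]}])

```text
invalid input
```

Run:
```python
from fit import *
c=np.array([623.6,46]);a=np.radians(-10.3);ex=np.array([np.cos(a),np.sin(a)]);ey=np.array([-ex[1],ex[0]])
for n in("top",):
    s=snapshot(n);P=cloud(s);q=P[...,:2]-c;X=q@ex;Y=q@ey
    m=(X>10)&(X<100)&(abs(Y)<140)&(P[...,2]>78)&(P[...,2]<95)
    for sg in(1,-1):
        mm=m&(Y*sg>0)
        if mm.sum(): print(n,sg,mm.sum(),np.round(np.percentile(Y[mm],[1,3,10,50,90,97,99]),1),np.round(np.median(P[mm][:,2]),1))
cv2.imwrite("pics/t1.png",cv2.resize(s["img"][130:330,250:550,::-1],None,fx=2.6,fy=2.6))
o=env.get_obs();print(o["tool_pos"],o["tcp_rot"])
```

```text
top 1 695 [26.7 27.8 31.9 53.8 75.6 79.3 80.4] 85.6
top -1 683 [-78.1 -77.  -73.2 -52.  -30.4 -26.7 -25.7] 85.7
[ 551.23211086 -307.35682024  205.91185517] [-9.00546091e+01 -7.62659013e-02 -9.59707926e+01]
```

View pics/t1.png

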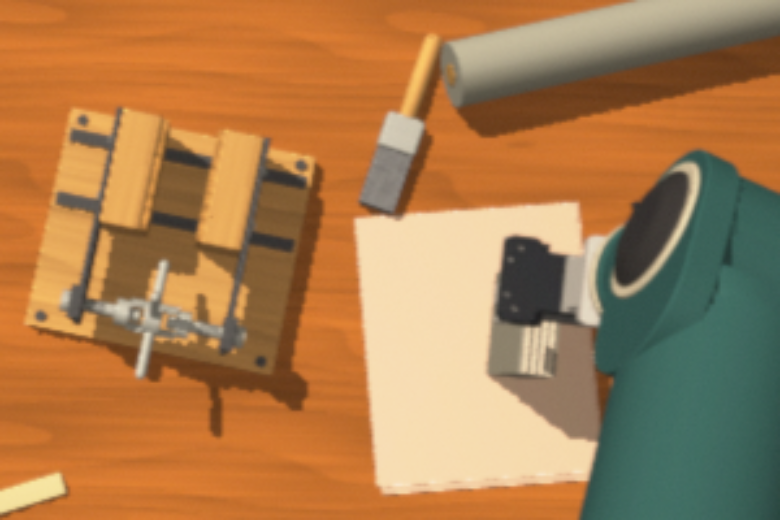

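Call:
arm_command(deltas=[{"delta_pos": [-7.5,-11,-20],"twist": 1.0},{"delta_pos": [0,0,-5],"twist": 0},{"delta_pos": [0,0,0],"twist": 0}])

```text
time: 2.8
tool_pos: [542.9, -319.6, 180.8]
tcp_rot: [-90.0, -0.1, -95.0]
ft_force: [0.2, 0.3, 0.7]
finger_gap: 94.0
```

Call:
arm_command(deltas=[{"delta_pos": [0,0.5,-25],"twist": 0},{"delta_pos": [0,0.5,-25],"twist": 0},{"delta_pos": [0,0,-22],"twist": 0},{"delta_pos": [0,0,-18],"twist": 0},{"delta_pos": [0,0,0],"twist": 0},{"delta_pos": [0,0,0],"twist": 0}])

```text
time: 3.4
tool_pos: [543.8, -321.0, 93.6]
tcp_rot: [-89.7, -0.3, -95.4]
ft_force: [-0.5, -0.3, -0.1]
finger_gap: 94.1
```

Call:
arm_command(deltas=[{"delta_pos": [0,0,0],"twist": 0},{"delta_pos": [0,0,0],"twist": 0},{"delta_pos": [0,0,0],"twist": 0},{"delta_pos": [0,0,0],"twist": 0},{"delta_pos": [0,0,0],"twist": 0},{"delta_pos": [0,0,0],"twist": 0},{"delta_pos": [0,0,0],"twist": 0},{"delta_pos": [0,0,0],"twist": 0}], grip=-1, newtons=40)

```text
time: 4.2
tool_pos: [545.5, -321.8, 98.0]
tcp_rot: [-89.5, -0.4, -95.4]
ft_force: [0.5, 0.4, -0.1]
finger_gap: 35.8
```

Call:
arm_command(deltas=[{"delta_pos": [0,0,0],"twist": 0},{"delta_pos": [-1,1,-4],"twist": 0.2},{"delta_pos": [-1,1,-6],"twist": 0.2},{"delta_pos": [0,0,-6],"twist": 0},{"delta_pos": [0,0,-3],"twist": 0}], grip=0)

```text
time: 4.7
tool_pos: [543.1, -319.6, 77.3]
tcp_rot: [-89.5, -0.4, -95.0]
ft_force: [0.0, 0.4, 0.4]
finger_gap: 47.0
```

Call:
arm_command(deltas=[{"delta_pos": [0,0,-1],"twist": 0},{"delta_pos": [0,0,-1],"twist": 0},{"delta_pos": [0,0,-1],"twist": 0},{"delta_pos": [0,0,0],"twist": 0},{"delta_pos": [0,0,0],"twist": 0}], grip=-1, newtons=40)

```text
time: 5.2
tool_pos: [543.0, -319.1, 74.7]
tcp_rot: [-89.5, -0.3, -95.0]
ft_force: [0.4, -1.3, -4.6]
finger_gap: 35.7
```

Call:
arm_command(deltas=[{"delta_pos": [0,0,10],"twist": 0},{"delta_pos": [0,0,25],"twist": 0},{"delta_pos": [0,0,30],"twist": 0},{"delta_pos": [5,5,30],"twist": 0},{"delta_pos": [15,25,25],"twist": 0},{"delta_pos": [20,30,15],"twist": -1},{"delta_pos": [20,35,0],"twist": -1},{"delta_pos": [20,40,0],"twist": -1},{"delta_pos": [20,40,0],"twist": -1},{"delta_pos": [15,35,0],"twist": -1}])

```text
time: 6.2
tool_pos: [656.2, -108.2, 220.2]
tcp_rot: [-89.6, -0.4, -100.9]
ft_force: [0.5, 0.1, -3.5]
finger_gap: 35.7
```

Call:
arm_command(deltas=[{"delta_pos": [8,40,0],"twist": 0},{"delta_pos": [6,40,0],"twist": 0},{"delta_pos": [4,35,0],"twist": 0},{"delta_pos": [0,20,0],"twist": 0},{"delta_pos": [0,0,0],"twist": 0},{"delta_pos": [0,0,0],"twist": 0}])

```text
time: 6.8
tool_pos: [674.6, 40.0, 222.4]
tcp_rot: [-89.6, -0.3, -100.4]
ft_force: [1.2, -0.4, -4.9]
finger_gap: 35.6
```

Run:
```python
from fit import *
o=env.get_obs();print(np.round(o["tool_pos"],1),np.round(o["tcp_rot"],1),np.round(o["ft_force"],1))
s=snapshot("side")
cv2.imwrite("pics/s2.png",cv2.resize(s["img"][150:350,220:480,::-1],None,fx=3,fy=3))
```

```text
[674.6  40.  222.4] [ -89.6   -0.3 -100.4] [ 1.2 -0.4 -4.9]
```

View pics/s2.png

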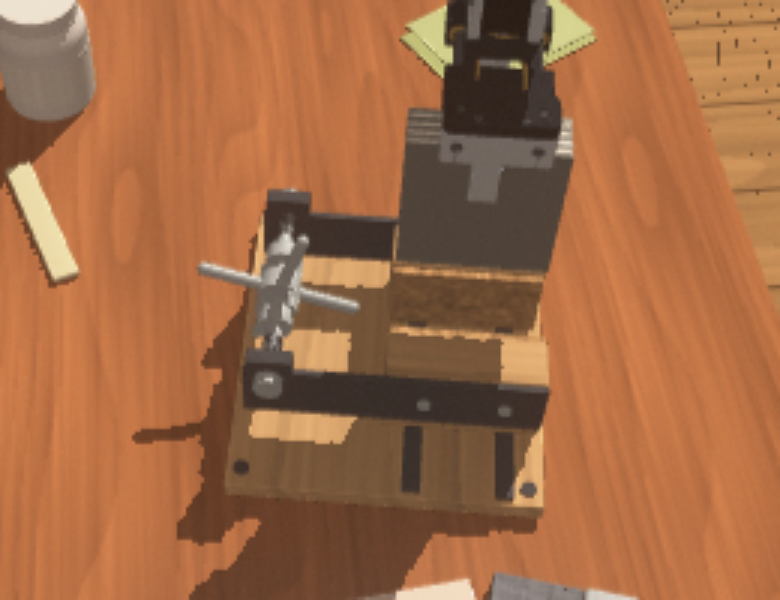

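Call:
arm_command(deltas=[{"delta_pos": [2.5,-3,-20],"twist": 0},{"delta_pos": [0,0,-20],"twist": 0},{"delta_pos": [0,0,-8],"twist": 0},{"delta_pos": [0,0,0],"twist": 0},{"delta_pos": [0,0,0],"twist": 0}])

```text
time: 7.35
tool_pos: [677.7, 31.1, 175.2]
tcp_rot: [-89.5, -0.4, -100.8]
ft_force: [0.1, 0.1, -4.1]
finger_gap: 35.7
```

Call:
arm_command(deltas=[{"delta_pos": [0,4,0],"twist": 0.3},{"delta_pos": [0,1,0],"twist": 0.1},{"delta_pos": [0,0,0],"twist": 0}])

```text
time: 7.65
tool_pos: [678.6, 36.2, 177.5]
tcp_rot: [-89.3, -0.3, -100.4]
ft_force: [-0.7, -0.6, -3.9]
finger_gap: 35.9
```

```bash
cat > stk.py <<'E'
from fit import *
c=np.array([623.6,47]);a=np.radians(-10.3);ex=np.array([np.cos(a),np.sin(a)]);ey=np.array([-ex[1],ex[0]])
o=env.get_obs();print(np.round(o["tool_pos"],1),np.round(o["tcp_rot"],1),np.round(o["ft_force"],1))
s=snapshot("side");P=cloud(s);m=nets.silhouettes(s,"boards")[0]["region"]
q=P[...,:2]-c;X=q@ex;Y=q@ey;Z=P[...,2];ok=m&np.isfinite(Z)
print("X",np.percentile(X[ok],[1,3,97,99]).round(1),"Z",np.percentile(Z[ok],[1,50,98]).round(1))
zt=np.percentile(Z[ok],98)
f=ok&(Z<zt-15)&(Z>zt-110)&(abs(Y-np.median(Y[ok]))<10);A=np.c_[X[f],Z[f]-zt,np.ones(f.sum())]
print("front face slope x,z, Y:",np.linalg.lstsq(A,Y[f],rcond=None)[0].round(3),f.sum(),np.median(Y[f]).round(1))
E
python3 stk.py
```

```text
[678.6  36.2 177.5] [ -89.3   -0.3 -100.4] [-0.7 -0.6 -3.9]
X [  2.5   4.2 109.  110.1] Z [104.4 162.3 223.1]
front face slope x,z, Y: [-3.0000e-03  3.0000e-03 -1.9866e+01] 1310 -20.2
```

Call:
arm_command(deltas=[{"delta_pos": [-1,1,-20],"twist": 0},{"delta_pos": [0,0.5,-20],"twist": 0},{"delta_pos": [0,0.5,-18],"twist": 0},{"delta_pos": [0,0,-6],"twist": 0},{"delta_pos": [0,0,0],"twist": 0}])

```text
time: 8.25
tool_pos: [678.3, 38.2, 113.1]
tcp_rot: [-89.2, -0.3, -100.4]
ft_force: [-0.1, -0.1, -4.4]
finger_gap: 35.5
```

Call:
arm_command(deltas=[{"delta_pos": [-0.5,-0.5,-8],"twist": 0},{"delta_pos": [0,-0.5,-6],"twist": 0},{"delta_pos": [0,0,-4],"twist": 0},{"delta_pos": [0,0,0],"twist": 0}])

```text
time: 8.65
tool_pos: [678.9, 37.0, 95.9]
tcp_rot: [-89.0, -0.3, -100.4]
ft_force: [0.4, -0.1, -4.8]
finger_gap: 35.5
```

Call:
arm_command(deltas=[{"delta_pos": [-0.5,0,-2],"twist": 0},{"delta_pos": [0,0,-2],"twist": 0},{"delta_pos": [0,0,-1.5],"twist": 0},{"delta_pos": [0,0,-1],"twist": 0}])

```text
time: 9.05
tool_pos: [679.5, 37.1, 90.8]
tcp_rot: [-88.9, -0.2, -100.4]
ft_force: [-1.3, -0.1, 8.9]
finger_gap: 35.8
```

Call:
arm_command(deltas=[{"delta_pos": [-2,0.3,0.5],"twist": 0},{"delta_pos": [-0.5,0,0],"twist": 0}])

```text
time: 9.25
tool_pos: [677.1, 37.5, 91.7]
tcp_rot: [-88.8, -0.2, -100.4]
ft_force: [-0.3, -0.7, -3.8]
finger_gap: 35.8
```

```bash
python3 stk.py
```

```text
[677.1  37.5  91.7] [ -88.8   -0.2 -100.4] [-0.3 -0.7 -3.8]
X [  0.9   2.5 108.5 109. ] Z [ 72.3 102.4 138. ]
front face slope x,z, Y: [-1.0000e-03 -3.0000e-03 -1.9184e+01] 477 -19.0
```

Call:
arm_command(deltas=[{"delta_pos": [0,0,-1],"twist": 0},{"delta_pos": [0,0,-0.5],"twist": 0}])

```text
time: 9.55
tool_pos: [677.6, 37.3, 90.8]
tcp_rot: [-88.8, -0.2, -100.4]
ft_force: [-3.0, -0.4, 7.1]
finger_gap: 35.5
```

Call:
arm_command(deltas=[{"delta_pos": [0,0,0.5],"twist": 0},{"delta_pos": [0,0,0.5],"twist": 0},{"delta_pos": [0,0,1],"twist": 0},{"delta_pos": [0,0,3],"twist": 0}], grip=0.1)

```text
time: 9.95
tool_pos: [678.1, 37.4, 96.3]
tcp_rot: [-88.7, -0.2, -100.4]
ft_force: [0.1, 0.1, -0.1]
finger_gap: 52.1
```

Call:
arm_command(deltas=[{"delta_pos": [0,0,10],"twist": 0},{"delta_pos": [0,0,20],"twist": 0},{"delta_pos": [0,0,30],"twist": 0},{"delta_pos": [0,0,35],"twist": 0},{"delta_pos": [0,0,35],"twist": 0},{"delta_pos": [-20,0,20],"twist": 0},{"delta_pos": [-40,5,0],"twist": 0},{"delta_pos": [-45,5,0],"twist": 0},{"delta_pos": [-45,5,0],"twist": 0},{"delta_pos": [-35,5,0],"twist": 0}])

```text
time: 10.95
tool_pos: [489.1, 57.5, 258.6]
tcp_rot: [-88.4, -0.1, -100.5]
ft_force: [-0.4, -0.2, 0.4]
finger_gap: 51.6
```

Call:
arm_command(deltas=[{"delta_pos": [-40,5,0],"twist": 0},{"delta_pos": [-30,0,0],"twist": 0},{"delta_pos": [0,0,0],"twist": 0}], grip=-1)

```text
time: 11.25
tool_pos: [413.1, 63.2, 261.2]
tcp_rot: [-88.2, -0.1, -100.4]
ft_force: [1.0, -0.2, 0.4]
finger_gap: 31.5
```

```bash
cat > look.py <<'E'
import sys
from stk import *
C=np.array([535.1,63.1])  # turnbuckle mid
for n in("side","top"):
    s=snapshot(n);P=cloud(s)
    r=P[...,:2]-C;U=r@ex;V=r@ey;Z=P[...,2]-85
    m=(abs(V)<9)&(np.hypot(U,Z)>26)&(np.hypot(U,Z)<75)&(Z>-55)
    if m.sum():
        an=np.degrees(np.arctan2(U[m],Z[m]));k=np.hypot(U[m],Z[m])>35
        h,_=np.histogram(an[k],np.arange(-180,181,10));print(n,m.sum(),{int(-180+10*i):int(v) for i,v in enumerate(h) if v>1})
        z=np.exp(4j*np.radians(an[k]));print("bar phase mod 90:",np.round(np.degrees(np.angle(z.mean()))/4,1),"V",np.median(V[m][k]).round(1))
    cv2.imwrite(f"pics/{n}_{sys.argv[1]}.png",cv2.resize(s["img"][130:330,220:480,::-1],None,fx=3,fy=3))
E
python3 look.py a
```

```text
[413.1  63.2 261.2] [-8.820e+01 -1.000e-01 -1.004e+02] [ 1.  -0.2  0.4]
X [  1.3   3.5 107.3 109.6] Z [ 72.  125.9 137.4]
front face slope x,z, Y: [-3.000e-03 -8.000e-03 -1.953e+01] 669 -19.4
side 208 {-170: 3, -160: 4, -80: 24, -70: 30, 10: 32, 20: 15, 90: 5, 100: 47}
bar phase mod 90: 17.3 V -3.9
top 136 {-80: 12, -70: 31, 0: 3, 10: 22, 90: 4, 100: 34}
bar phase mod 90: 16.6 V -0.3
```

View pics/side_a.png

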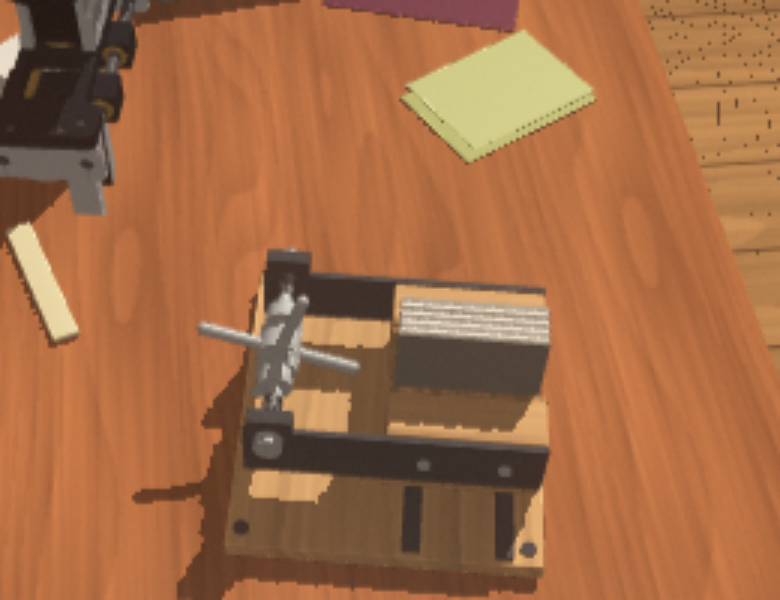

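Call:
arm_command(deltas=[{"delta_pos": [30,1.5,-20],"twist": 0},{"delta_pos": [30,1.5,-20],"twist": 0},{"delta_pos": [20,1,-20],"twist": 0},{"delta_pos": [5,0,-20],"twist": 0},{"delta_pos": [0,0,-20],"twist": 0},{"delta_pos": [0,0,-10],"twist": 0},{"delta_pos": [0,0,0],"twist": 0}], grip=-1)

```text
time: 12.15
tool_pos: [510.4, 66.9, 144.5]
tcp_rot: [-88.3, 0.0, -100.6]
ft_force: [-0.5, 0.0, 0.4]
finger_gap: 0.6
```

Call:
arm_command(deltas=[{"delta_pos": [6,-1,-5],"twist": 0},{"delta_pos": [6,-1,-4],"twist": 0},{"delta_pos": [6,-1,-1],"twist": 0},{"delta_pos": [4,-0.7,0],"twist": 0},{"delta_pos": [4,-0.7,0],"twist": 0},{"delta_pos": [4,-0.7,-1],"twist": 0}])

```text
time: 12.75
tool_pos: [542.5, 61.6, 134.8]
tcp_rot: [-88.4, 0.0, -100.6]
ft_force: [-10.6, 0.8, 3.6]
finger_gap: 0.2
```

Call:
arm_command(deltas=[{"delta_pos": [4,-0.7,-1.5],"twist": 0},{"delta_pos": [4,-0.7,-2],"twist": 0},{"delta_pos": [4,-0.7,-2.5],"twist": 0},{"delta_pos": [4,-0.7,-2.5],"twist": 0}])

```text
time: 13.15
tool_pos: [556.7, 59.0, 127.4]
tcp_rot: [-88.7, -0.1, -100.6]
ft_force: [-8.7, -0.0, 8.0]
finger_gap: 0.6
```

```bash
cat > tq.py <<'E'
from h import *
a=np.radians(-10.3);ex=np.array([np.cos(a),np.sin(a)]);C=np.array([535.1,63.1])
o=env.get_obs();p=o["tool_pos"];F=o["ft_force"]
d=p[:2]-C;u=d@ex;v=d@[-ex[1],ex[0]];z=p[2]-85;fu=F[:2]@ex
uc=u+8;r=np.hypot(uc,z);th=np.degrees(np.arctan2(uc,z)+np.arcsin(5/r))
print("t",round(o["time"],2),"u,v,z",np.round([u,v,p[2]],1),"r",round(r,1),"th",round(th,1),"T",round((-fu*z+F[2]*uc)/1000,3),"F",np.round(F,1),"rot",np.round(o["tcp_rot"],1))
E
python3 tq.py
```

```text
t 13.15 u,v,z [ 2.200e+01 -1.000e-01  1.274e+02] r 52.0 th 40.8 T 0.601 F [-8.7 -0.   8. ] rot [-8.870e+01 -1.000e-01 -1.006e+02]
```

Call:
arm_command(deltas=[{"delta_pos": [3.8,-0.7,-3],"twist": 0},{"delta_pos": [3.6,-0.6,-3.5],"twist": 0},{"delta_pos": [3.2,-0.6,-4],"twist": 0}])

```text
time: 13.45
tool_pos: [566.8, 57.2, 118.1]
tcp_rot: [-88.8, -0.1, -100.6]
ft_force: [-6.7, 0.5, 8.5]
finger_gap: 0.1
```

```bash
python3 tq.py
```

```text
t 13.45 u,v,z [ 3.230e+01 -1.000e-01  1.181e+02] r 52.2 th 56.0 T 0.567 F [-6.7  0.5  8.5] rot [-8.880e+01 -1.000e-01 -1.006e+02]
```

Call:
arm_command(deltas=[{"delta_pos": [2.8,-0.5,-4],"twist": 0},{"delta_pos": [2.5,-0.4,-4.5],"twist": 0}])

```text
time: 13.65
tool_pos: [572.2, 56.4, 110.6]
tcp_rot: [-88.8, -0.2, -100.6]
ft_force: [-6.6, -0.6, 7.9]
finger_gap: 0.3
```

```bash
python3 tq.py
```

```text
t 13.65 u,v,z [ 37.7  -0.  110.6] r 52.4 th 66.2 T 0.528 F [-6.6 -0.6  7.9] rot [ -88.8   -0.2 -100.6]
```

Call:
arm_command(deltas=[{"delta_pos": [1.8,-0.3,-4.5],"twist": 0},{"delta_pos": [1.2,-0.2,-4.5],"twist": 0},{"delta_pos": [0.8,-0.1,-4.5],"twist": 0}])

```text
time: 13.95
tool_pos: [577.0, 55.5, 99.0]
tcp_rot: [-88.8, -0.2, -100.6]
ft_force: [-4.7, -1.3, 10.3]
finger_gap: 0.3
```

```bash
python3 tq.py
```

```text
t 13.95 u,v,z [42.6  0.  99. ] r 52.5 th 80.0 T 0.582 F [-4.7 -1.3 10.3] rot [ -88.8   -0.2 -100.6]
```

Call:
arm_command(deltas=[{"delta_pos": [0,0,15],"twist": 0},{"delta_pos": [0,0,30],"twist": 0},{"delta_pos": [0,0,35],"twist": 0},{"delta_pos": [-25,4,10],"twist": 0},{"delta_pos": [-35,6,0],"twist": 0},{"delta_pos": [-25,4,0],"twist": 0}])

```text
time: 14.55
tool_pos: [492.8, 69.0, 193.2]
tcp_rot: [-88.7, -0.1, -100.7]
ft_force: [0.8, 0.6, 0.6]
finger_gap: 0.7
```

```bash
python3 tq.py; python3 look.py b
```

```text
t 14.55 u,v,z [-42.7  -1.8 193.2] r 113.6 th -15.3 T -0.089 F [0.8 0.6 0.6] rot [-8.870e+01 -1.000e-01 -1.007e+02]
[492.8  69.  193.2] [-8.870e+01 -1.000e-01 -1.007e+02] [0.8 0.6 0.6]
X [  2.    4.5 106.8 109. ] Z [ 76.7 128.3 137.3]
front face slope x,z, Y: [-3.0000e-03 -2.0000e-03 -1.9328e+01] 619 -19.4
side 209 {-110: 11, -100: 40, -20: 16, -10: 31, 70: 51, 80: 8, 160: 11}
bar phase mod 90: -10.4 V -3.7
top 6 {70: 3}
bar phase mod 90: -14.5 V 1.8
```

Call:
arm_command(deltas=[{"delta_pos": [2,0,-20],"twist": 0},{"delta_pos": [2,0,-20],"twist": 0},{"delta_pos": [2,0,-12],"twist": 0},{"delta_pos": [3,-0.5,-3],"twist": 0},{"delta_pos": [5,-1,0],"twist": 0},{"delta_pos": [5,-1,0],"twist": 0},{"delta_pos": [5,-1,0],"twist": 0}])

```text
time: 15.45
tool_pos: [522.0, 65.4, 137.5]
tcp_rot: [-88.9, -0.1, -100.7]
ft_force: [-11.0, 1.8, 7.4]
finger_gap: 0.8
```

```bash
python3 tq.py
```

```text
t 15.45 u,v,z [-13.3  -0.  137.5] r 52.7 th -0.3 T 0.544 F [-11.    1.8   7.4] rot [-8.890e+01 -1.000e-01 -1.007e+02]
```

Call:
arm_command(deltas=[{"delta_pos": [4,-0.7,0],"twist": 0},{"delta_pos": [4,-0.7,0],"twist": 0},{"delta_pos": [4,-0.7,-0.5],"twist": 0}])

```text
time: 15.75
tool_pos: [532.3, 63.7, 137.7]
tcp_rot: [-89.3, -0.2, -100.7]
ft_force: [-10.5, 1.9, 2.3]
finger_gap: 0.4
```

```bash
python3 tq.py
```

```text
t 15.75 u,v,z [-2.800e+00  1.000e-01  1.377e+02] r 53.0 th 11.0 T 0.575 F [-10.5   1.9   2.3] rot [ -89.3   -0.2 -100.7]
```

Call:
arm_command(deltas=[{"delta_pos": [4,-0.7,-1],"twist": 0},{"delta_pos": [4,-0.7,-1.5],"twist": 0}])

```text
time: 15.95
tool_pos: [539.8, 62.5, 136.3]
tcp_rot: [-89.5, -0.2, -100.7]
ft_force: [-9.7, 0.5, 8.3]
finger_gap: 0.4
```

```bash
python3 tq.py
```

```text
t 15.95 u,v,z [  4.7   0.3 136.3] r 52.9 th 19.4 T 0.6 F [-9.7  0.5  8.3] rot [ -89.5   -0.2 -100.7]
```

Call:
arm_command(deltas=[{"delta_pos": [4,-0.7,-1.5],"twist": 0},{"delta_pos": [4,-0.7,-2],"twist": 0}])

```text
time: 16.15
tool_pos: [547.5, 61.3, 134.0]
tcp_rot: [-89.6, -0.2, -100.7]
ft_force: [-8.4, 1.6, 6.3]
finger_gap: 0.5
```

```bash
python3 tq.py
```

```text
t 16.15 u,v,z [ 12.6   0.4 134. ] r 53.1 th 28.2 T 0.551 F [-8.4  1.6  6.3] rot [ -89.6   -0.2 -100.7]
```

Call:
arm_command(deltas=[{"delta_pos": [4,-0.7,-2],"twist": 0},{"delta_pos": [4,-0.7,-2.5],"twist": 0}])

```text
time: 16.35
tool_pos: [555.1, 60.0, 130.5]
tcp_rot: [-89.8, -0.3, -100.7]
ft_force: [-8.4, 0.6, 4.7]
finger_gap: 0.2
```

```bash
python3 tq.py
```

```text
t 16.35 u,v,z [ 20.2   0.5 130.5] r 53.5 th 37.2 T 0.514 F [-8.4  0.6  4.7] rot [ -89.8   -0.3 -100.7]
```

Call:
arm_command(deltas=[{"delta_pos": [3.8,-0.7,-3],"twist": 0},{"delta_pos": [3.6,-0.6,-3.5],"twist": 0}])

```text
time: 16.55
tool_pos: [562.4, 58.7, 125.1]
tcp_rot: [-90.0, -0.3, -100.7]
ft_force: [-8.2, -1.0, 6.5]
finger_gap: 0.4
```

```bash
python3 tq.py
```

```text
t 16.55 u,v,z [ 27.7   0.5 125.1] r 53.7 th 47.0 T 0.549 F [-8.2 -1.   6.5] rot [ -90.    -0.3 -100.7]
```

Call:
arm_command(deltas=[{"delta_pos": [3.2,-0.6,-4],"twist": 0},{"delta_pos": [2.8,-0.5,-4],"twist": 0}])

```text
time: 16.75
tool_pos: [568.9, 57.5, 118.6]
tcp_rot: [-90.1, -0.3, -100.7]
ft_force: [-7.7, 1.2, 7.9]
finger_gap: 0.5
```

```bash
python3 tq.py
```

```text
t 16.75 u,v,z [ 34.3   0.5 118.6] r 54.0 th 56.9 T 0.598 F [-7.7  1.2  7.9] rot [ -90.1   -0.3 -100.7]
```

Call:
arm_command(deltas=[{"delta_pos": [2.5,-0.4,-4.5],"twist": 0},{"delta_pos": [1.8,-0.3,-4.5],"twist": 0}])

```text
time: 16.95
tool_pos: [574.0, 56.7, 111.1]
tcp_rot: [-90.1, -0.3, -100.7]
ft_force: [-7.4, -0.2, 8.2]
finger_gap: 0.7
```

```bash
python3 tq.py
```

```text
t 16.95 u,v,z [ 39.4   0.7 111.1] r 54.1 th 66.5 T 0.578 F [-7.4 -0.2  8.2] rot [ -90.1   -0.3 -100.7]
```

Call:
arm_command(deltas=[{"delta_pos": [1.2,-0.2,-4.5],"twist": 0},{"delta_pos": [0.8,-0.1,-4.5],"twist": 0}])

```text
time: 17.15
tool_pos: [577.3, 56.1, 103.9]
tcp_rot: [-90.1, -0.4, -100.7]
ft_force: [-6.0, 0.2, 9.9]
finger_gap: 0.8
```

```bash
python3 tq.py
```

```text
t 17.15 u,v,z [ 42.8   0.7 103.9] r 54.2 th 74.9 T 0.618 F [-6.   0.2  9.9] rot [ -90.1   -0.4 -100.7]
```

Call:
arm_command(deltas=[{"delta_pos": [0,0,15],"twist": 0},{"delta_pos": [0,0,30],"twist": 0},{"delta_pos": [0,0,35],"twist": 0},{"delta_pos": [-25,4,10],"twist": 0},{"delta_pos": [-35,6,0],"twist": 0},{"delta_pos": [-25,4,0],"twist": 0}])

```text
time: 17.75
tool_pos: [495.9, 69.0, 200.6]
tcp_rot: [-89.9, -0.2, -100.9]
ft_force: [1.4, 0.9, -0.1]
finger_gap: 0.6
```

```bash
python3 tq.py; python3 look.py c
```

```text
t 17.75 u,v,z [-39.7  -1.2 200.6] r 119.9 th -12.9 T -0.137 F [ 1.4  0.9 -0.1] rot [ -89.9   -0.2 -100.9]
[495.9  69.  200.6] [ -89.9   -0.2 -100.9] [ 1.4  0.9 -0.1]
X [  1.9   4.3 107.1 109.8] Z [ 79.3 129.4 137.7]
front face slope x,z, Y: [-1.0000e-03  2.0000e-03 -1.9437e+01] 592 -19.6
side 220 {-110: 40, -100: 6, -20: 39, -10: 7, 60: 18, 70: 39, 150: 12, 160: 8}
bar phase mod 90: -15.8 V -3.8
top 1 {}
bar phase mod 90: -22.3 V 2.0
```

View pics/side_c.png

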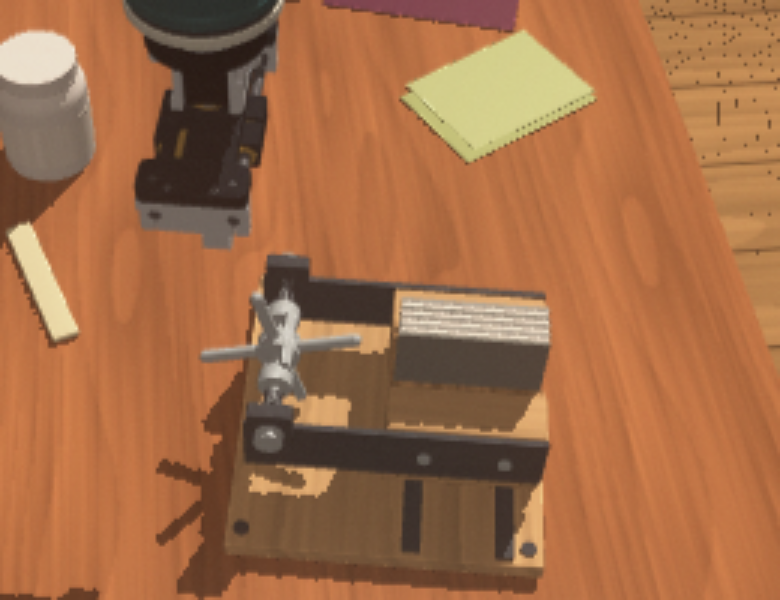

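Call:
arm_command(deltas=[{"delta_pos": [-3,0,-20],"twist": 0},{"delta_pos": [0,0,-20],"twist": 0},{"delta_pos": [0,0,-17],"twist": 0},{"delta_pos": [3,-0.5,-5],"twist": 0},{"delta_pos": [5,-1,0],"twist": 0},{"delta_pos": [5,-1,0],"twist": 0},{"delta_pos": [5,-1,0],"twist": 0},{"delta_pos": [5,-1,0],"twist": 0}])

```text
time: 18.75
tool_pos: [522.3, 64.6, 139.1]
tcp_rot: [-90.2, -0.2, -100.9]
ft_force: [-10.0, 2.2, 4.3]
finger_gap: 0.8
```

```bash
python3 tq.py
```

```text
t 18.75 u,v,z [-12.8  -0.8 139.1] r 54.3 th 0.2 T 0.532 F [-10.    2.2   4.3] rot [ -90.2   -0.2 -100.9]
```

Call:
arm_command(deltas=[{"delta_pos": [4,-0.7,-0.5],"twist": 0},{"delta_pos": [4,-0.7,-0.5],"twist": 0}])

```text
time: 18.95
tool_pos: [530.4, 63.3, 139.2]
tcp_rot: [-90.4, -0.2, -100.9]
ft_force: [-8.9, 0.4, 2.2]
finger_gap: 0.5
```

```bash
python3 tq.py
```

```text
t 18.95 u,v,z [ -4.6  -0.6 139.2] r 54.3 th 8.9 T 0.488 F [-8.9  0.4  2.2] rot [ -90.4   -0.2 -100.9]
```

Call:
arm_command(deltas=[{"delta_pos": [4,-0.7,-1],"twist": 0},{"delta_pos": [4,-0.7,-1.5],"twist": 0}])

```text
time: 19.15
tool_pos: [538.7, 61.9, 138.0]
tcp_rot: [-90.6, -0.3, -100.9]
ft_force: [-9.2, 0.2, 6.3]
finger_gap: 0.3
```

```bash
python3 tq.py
```

```text
t 19.15 u,v,z [  3.8  -0.6 138. ] r 54.3 th 17.8 T 0.558 F [-9.2  0.2  6.3] rot [ -90.6   -0.3 -100.9]
```

Call:
arm_command(deltas=[{"delta_pos": [4,-0.7,-2],"twist": 0},{"delta_pos": [4,-0.7,-2],"twist": 0}])

```text
time: 19.35
tool_pos: [547.4, 60.5, 135.5]
tcp_rot: [-90.7, -0.3, -101.0]
ft_force: [-8.5, 1.1, 4.6]
finger_gap: 0.6
```

```bash
python3 tq.py
```

```text
t 19.35 u,v,z [ 12.6  -0.4 135.5] r 54.5 th 27.4 T 0.525 F [-8.5  1.1  4.6] rot [ -90.7   -0.3 -101. ]
```

Call:
arm_command(deltas=[{"delta_pos": [4,-0.7,-2.5],"twist": 0},{"delta_pos": [3.8,-0.7,-3],"twist": 0}])

```text
time: 19.55
tool_pos: [555.8, 59.1, 131.3]
tcp_rot: [-90.9, -0.3, -101.0]
ft_force: [-9.2, 1.3, 5.9]
finger_gap: 0.5
```

```bash
python3 tq.py
```

```text
t 19.55 u,v,z [ 21.1  -0.2 131.3] r 54.7 th 37.4 T 0.604 F [-9.2  1.3  5.9] rot [ -90.9   -0.3 -101. ]
```

Call:
arm_command(deltas=[{"delta_pos": [3.6,-0.7,-3.5],"twist": 0},{"delta_pos": [3.2,-0.6,-4],"twist": 0}])

```text
time: 19.75
tool_pos: [563.8, 57.7, 125.4]
tcp_rot: [-91.0, -0.3, -101.0]
ft_force: [-7.3, -0.8, 7.5]
finger_gap: 0.4
```

```bash
python3 tq.py
```

```text
t 19.75 u,v,z [ 29.2  -0.2 125.4] r 54.9 th 47.8 T 0.564 F [-7.3 -0.8  7.5] rot [ -91.    -0.3 -101. ]
```

Call:
arm_command(deltas=[{"delta_pos": [3,-0.6,-4],"twist": 0},{"delta_pos": [2.5,-0.4,-4.3],"twist": 0}])

```text
time: 19.95
tool_pos: [570.3, 56.6, 118.5]
tcp_rot: [-91.1, -0.3, -101.0]
ft_force: [-7.9, 0.7, 7.8]
finger_gap: 0.4
```

```bash
python3 tq.py
```

```text
t 19.95 u,v,z [ 3.580e+01 -1.000e-01  1.185e+02] r 55.2 th 57.8 T 0.607 F [-7.9  0.7  7.8] rot [ -91.1   -0.3 -101. ]
```

Call:
arm_command(deltas=[{"delta_pos": [1.8,-0.3,-4.5],"twist": 0},{"delta_pos": [1.2,-0.2,-4.5],"twist": 0}])

```text
time: 20.15
tool_pos: [575.0, 55.9, 111.3]
tcp_rot: [-91.1, -0.3, -101.0]
ft_force: [-6.1, -0.0, 8.9]
finger_gap: 0.3
```

```bash
python3 tq.py
```

```text
t 20.15 u,v,z [ 40.5   0.  111.3] r 55.2 th 66.8 T 0.591 F [-6.1 -0.   8.9] rot [ -91.1   -0.3 -101. ]
```

Call:
arm_command(deltas=[{"delta_pos": [1,-0.2,-4.5],"twist": 0},{"delta_pos": [0.6,-0.1,-4.5],"twist": 0}])

```text
time: 20.35
tool_pos: [578.3, 55.2, 104.2]
tcp_rot: [-91.1, -0.3, -101.1]
ft_force: [-7.7, -0.1, 10.2]
finger_gap: 0.7
```

```bash
python3 tq.py
```

```text
t 20.35 u,v,z [ 43.9  -0.  104.2] r 55.4 th 74.9 T 0.675 F [-7.7 -0.1 10.2] rot [ -91.1   -0.3 -101.1]
```

Call:
arm_command(deltas=[{"delta_pos": [0,0,15],"twist": 0},{"delta_pos": [0,0,30],"twist": 0},{"delta_pos": [0,0,35],"twist": 0},{"delta_pos": [-25,4,0],"twist": 0},{"delta_pos": [-35,6,0],"twist": 0},{"delta_pos": [-28,4,-5],"twist": 0}])

```text
time: 20.95
tool_pos: [496.7, 67.7, 186.6]
tcp_rot: [-90.8, -0.2, -101.3]
ft_force: [0.5, 0.8, -0.3]
finger_gap: 0.6
```

```bash
python3 tq.py; python3 look.py d
python3 - <<'E'
from stk import *
for n in("side","top"):
    s=snapshot(n);P=cloud(s);q=P[...,:2]-c;X=q@ex;Y=q@ey
    for lo,hi in((78,95),(128,142)):
        m=(X>10)&(X<100)&(abs(Y)<90)&(P[...,2]>lo)&(P[...,2]<hi)
        for sg in(1,-1):
            mm=m&(Y*sg>0)
            if mm.sum()>20: print(n,lo,sg,mm.sum(),np.round(np.percentile(Y[mm],[1,3,10,50,90,97,99]),1))
E
```

```text
t 20.95 u,v,z [-38.6  -2.3 186.6] r 106.1 th -14.1 T -0.031 F [ 0.5  0.8 -0.3] rot [ -90.8   -0.2 -101.3]
[496.7  67.7 186.6] [ -90.8   -0.2 -101.3] [ 0.5  0.8 -0.3]
X [  1.7   4.1 107.  109.4] Z [ 82.  130.9 137.7]
front face slope x,z, Y: [ 1.0000e-03 -8.0000e-03 -1.9152e+01] 554 -18.8
side 216 {-110: 42, -100: 5, -20: 38, -10: 8, 60: 15, 70: 41, 150: 12, 160: 9}
bar phase mod 90: -15.7 V -4.0
[497.4  67.3 186.1] [ -90.9   -0.2 -101.3] [ 0.  -0.5 -0.1]
X [  0.9   2.8 108.4 129.6] Z [  1.  130.6 137.6]
front face slope x,z, Y: [ 1.0000e-03 -1.6000e-02 -1.9478e+01] 540 -18.9
side 78 1 135 [58.3 58.8 60.4 65.4 69.6 70.9 72. ]
side 78 -1 956 [-73.5 -72.7 -70.5 -45.5 -19.2 -17.6 -16.9]
side 128 1 234 [ 0.7  1.   2.3  8.6 15.1 16.9 17.2]
side 128 -1 361 [-21.4 -20.7 -19.5 -12.3  -2.3  -0.8  -0.3]
top 78 1 660 [20.4 21.5 25.2 45.9 66.4 70.3 71.3]
top 78 -1 674 [-70.7 -69.7 -66.  -44.8 -23.5 -19.7 -18.7]
top 128 1 244 [ 0.3  0.6  1.9  8.9 15.9 17.2 17.5]
top 128 -1 254 [-18.  -17.6 -16.3  -9.   -1.7  -0.5  -0.1]
```

View pics/top_d.png

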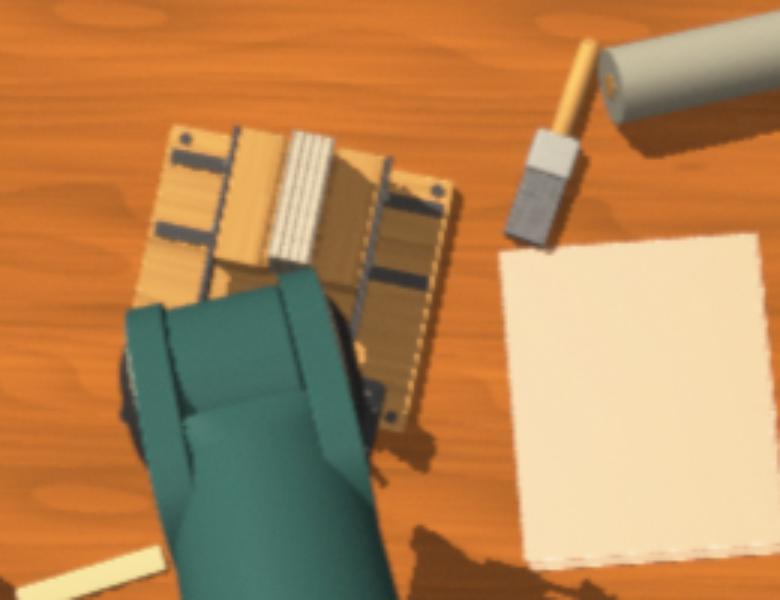

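Call:
arm_command(deltas=[{"delta_pos": [-3,1.5,-20],"twist": 0},{"delta_pos": [0,0,-18],"twist": 0},{"delta_pos": [0,0,-7],"twist": 0},{"delta_pos": [3,-0.5,-2],"twist": 0},{"delta_pos": [5,-1,0],"twist": 0},{"delta_pos": [4,-0.7,0],"twist": 0},{"delta_pos": [4,-0.7,0],"twist": 0}])

```text
time: 22.05
tool_pos: [511.6, 66.7, 137.9]
tcp_rot: [-91.3, -0.2, -101.3]
ft_force: [-14.7, 6.3, 10.8]
finger_gap: 0.6
```

```bash
python3 tq.py
```

```text
t 22.05 u,v,z [-23.8  -0.7 137.9] r 55.2 th -11.4 T 0.657 F [-14.7   6.3  10.8] rot [ -91.3   -0.2 -101.3]
```

Call:
arm_command(deltas=[{"delta_pos": [4,-0.7,0],"twist": 0}])

```text
time: 22.15
tool_pos: [514.6, 66.5, 138.4]
tcp_rot: [-91.4, -0.2, -101.3]
ft_force: [-16.1, 2.2, 13.1]
finger_gap: 0.4
```

```bash
python3 tq.py
```

```text
t 22.15 u,v,z [-20.8  -0.3 138.4] r 55.0 th -8.2 T 0.698 F [-16.1   2.2  13.1] rot [ -91.4   -0.2 -101.3]
```

Call:
arm_command(deltas=[{"delta_pos": [4,-0.7,0],"twist": 0}])

```text
time: 22.25
tool_pos: [517.6, 66.1, 139.0]
tcp_rot: [-91.6, -0.3, -101.2]
ft_force: [-13.5, 3.1, 9.0]
finger_gap: 0.7
```

```bash
python3 tq.py
```

```text
t 22.25 u,v,z [-1.77e+01 -1.00e-01  1.39e+02] r 54.9 th -5.0 T 0.662 F [-13.5   3.1   9. ] rot [ -91.6   -0.3 -101.2]
```

Call:
arm_command(deltas=[{"delta_pos": [4,-0.7,-0.5],"twist": 0},{"delta_pos": [4,-0.7,-0.5],"twist": 0}])

```text
time: 22.45
tool_pos: [523.8, 65.5, 139.4]
tcp_rot: [-91.9, -0.3, -101.2]
ft_force: [-15.2, -0.1, 12.8]
finger_gap: 0.3
```

```bash
python3 tq.py
```

```text
t 22.45 u,v,z [-11.6   0.4 139.4] r 54.5 th 1.5 T 0.764 F [-15.2  -0.1  12.8] rot [ -91.9   -0.3 -101.2]
```

Call:
arm_command(deltas=[{"delta_pos": [4,-0.7,-1],"twist": 0}])

```text
time: 22.55
tool_pos: [527.0, 65.2, 139.2]
tcp_rot: [-92.1, -0.3, -101.2]
ft_force: [-14.9, 1.8, 14.4]
finger_gap: 0.1
```

```bash
python3 tq.py
```

```text
t 22.55 u,v,z [ -8.4   0.6 139.2] r 54.2 th 4.9 T 0.806 F [-14.9   1.8  14.4] rot [ -92.1   -0.3 -101.2]
```

Call:
arm_command(deltas=[{"delta_pos": [4,-0.7,-1],"twist": 0}])

```text
time: 22.65
tool_pos: [530.2, 64.8, 139.0]
tcp_rot: [-92.2, -0.4, -101.1]
ft_force: [-15.0, 0.7, 14.4]
finger_gap: 0.7
```

```bash
python3 tq.py
```

```text
t 22.65 u,v,z [ -5.1   0.8 139. ] r 54.1 th 8.4 T 0.842 F [-15.    0.7  14.4] rot [ -92.2   -0.4 -101.1]
```

Call:
arm_command(deltas=[{"delta_pos": [4,-0.7,-1.5],"twist": 0}])

```text
time: 22.75
tool_pos: [533.6, 64.2, 138.5]
tcp_rot: [-92.3, -0.4, -101.1]
ft_force: [-15.6, 0.3, 16.0]
finger_gap: 0.6
```

```bash
python3 tq.py
```

```text
t 22.75 u,v,z [ -1.7   0.9 138.5] r 53.9 th 12.1 T 0.925 F [-15.6   0.3  16. ] rot [ -92.3   -0.4 -101.1]
```

Call:
arm_command(deltas=[{"delta_pos": [4,-0.7,-1.5],"twist": 0}])

```text
time: 22.85
tool_pos: [537.0, 63.7, 138.0]
tcp_rot: [-92.5, -0.4, -101.1]
ft_force: [-14.6, 0.8, 15.9]
finger_gap: 0.3
```

```bash
python3 tq.py
```

```text
t 22.85 u,v,z [  1.8   0.9 138. ] r 53.9 th 15.8 T 0.924 F [-14.6   0.8  15.9] rot [ -92.5   -0.4 -101.1]
```

Call:
arm_command(deltas=[{"delta_pos": [-8,1.5,1],"twist": 0},{"delta_pos": [-15,2.5,5],"twist": 0},{"delta_pos": [-20,3,20],"twist": 0},{"delta_pos": [-20,2,35],"twist": 0},{"delta_pos": [-30,0,35],"twist": 0},{"delta_pos": [-25,-20,20],"twist": 0},{"delta_pos": [0,-40,0],"twist": 0},{"delta_pos": [0,-40,0],"twist": 0},{"delta_pos": [0,-30,0],"twist": 0},{"delta_pos": [0,0,0],"twist": 0}])

```text
time: 23.85
tool_pos: [410.1, -59.0, 264.7]
tcp_rot: [-91.8, -0.4, -100.9]
ft_force: [0.3, -0.2, -0.1]
finger_gap: 0.3
```

```bash
python3 look.py e; python3 tq.py
python3 - <<'E'
from stk import *
for n in("side","top"):
    s=snapshot(n);P=cloud(s);q=P[...,:2]-c;X=q@ex;Y=q@ey
    for lo,hi in((78,95),(128,142)):
        m=(X>10)&(X<100)&(abs(Y)<90)&(P[...,2]>lo)&(P[...,2]<hi)
        for sg in(1,-1):
            mm=m&(Y*sg>0)
            if mm.sum()>20: print(n,lo,sg,mm.sum(),np.round(np.percentile(Y[mm],[1,10,50,90,99]),1))
    for t in("paste_jar","brush","folder"):
        for r in nets.silhouettes(s,t)[:1]: print(n,t,np.round(r["location"]))
E
```

```text
[410.1 -59.  264.7] [ -91.8   -0.4 -100.9] [ 0.3 -0.2 -0.1]
t 23.95 u,v,z [-101.3 -139.4  264.5] r 202.3 th -26.0 T -0.04 F [ 0.3  0.2 -0.1] rot [ -91.8   -0.3 -100.7]
[410.5 -56.  264.5] [ -91.8   -0.3 -100.7] [ 0.3  0.2 -0.1]
X [  1.1   3.3 107.  109.2] Z [ 81.8 130.1 137.5]
front face slope x,z, Y: [ 2.0000e-03 -6.0000e-03 -1.9253e+01] 555 -18.9
side 78 1 123 [58.5 60.1 64.6 68.3 71.9]
side 78 -1 948 [-72.4 -69.5 -44.2 -19.2 -16.9]
side 128 1 239 [ 0.1  2.   8.6 15.8 18.3]
side 128 -1 357 [-21.2 -19.5 -11.9  -2.5  -0.2]
side brush [358. 416.]
top 78 1 645 [20.6 25.  45.1 65.6 70.4]
top 78 -1 666 [-69.8 -65.  -44.2 -23.5 -18.5]
top 128 1 243 [ 0.2  1.8  8.9 15.9 17.5]
top 128 -1 251 [-18.  -16.3  -9.1  -1.7  -0.2]
top paste_jar [322. 189.]
top brush [184. 405.]
top folder [323. 249.]Traceback (most recent call last):
  File "look.py", line 2, in <module>
    from stk import *
  File "stk.py", line 4, in <module>
    s=snapshot("side");P=cloud(s);m=nets.silhouettes(s,"boards")[0]["region"]
                                    ~~~~~~~~~~~~~~~~~~~~~~~~~~~~^^^
IndexError: list index out of range
```

```bash
python3 -c "
from station import order
print(order.sign_off())"
```

```text
the job is handed in; nothing more can be done
None
```

The board stack is standing upright on the press bed and clamped between the two cheeks. I handed the job in at about 24 s with the arm clear of everything.

- **Placing:** I set the stack down and let go before touching the turnbuckle. The last look put its centre at about x = +55 mm and within 1 mm of y = 0. It showed no lean.
- **Clamping:** I turned the turnbuckle about 265° in four pushes on its bars. The effort stayed at about 0.5–0.6 N m until the last third of a turn, then rose. My last two readings while pushing were both about 0.92 N m. I think they read a few percent high, so the true effort is probably near 0.90, inside the 0.8–1.0 band and well below the 1.2 crushing limit.
- **Cheeks:** They came in evenly. The last top picture puts their outer sides at +70.4 and −69.8 mm from the press's centreline.
- **Left alone:** The paste jar and folder were still where they started in the last top picture, within a pixel. The brush's reported centre was 3 px off there and 1 px off in the side picture. I put that down to network noise, as nothing passed near it at its height.

**Checks that failed or disagreed:**
- One network call missed the boards in the final look. A repeat found them, but the picture I meant to view was never saved, so the final state was checked by numbers only.
- The network did not find the jar or folder in the last side picture.
- The side camera reads about 1–2 mm toward −y compared with the top one.

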